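# Ready the bag sealer: power on, timer one click up

## Task

Get the bag sealer ready for the thicker mailers: switch it on by pressing the raised end of its red rocker switch until it snaps over, and turn the knurled timer dial up (clockwise seen from above) by exactly one click from where it stands, in either order. Do both with the fingertips only, by pressing and rubbing: do not grip the dial between the fingers, do not push the sealing arm down, and leave the things lying around the sealer where they are.

Things in the scene. Friction and masses are not known exactly. Their poses are not given: they have to be found in the camera images.
- sealer: Bench bag sealer, fixed. Origin on the bench under the centre of its control head; z up, x away from the operator, y left along the machine. Head: cream box 130 x 150 mm (x, y), grey deck 75 mm above the bench with the dial (centre x 0, y -35), rocker switch (x 0, y 35) and 6 mm high lamp (x 45, y 0). Left of it hinge cheeks 98 mm high (y 77 to 107), then the bed, 75 wide, 64 high, to y 345.
- dial (a joint): Timer dial, rad: 0 at the first of 8 click settings, growing clockwise seen from above, a setting each 0.628 (36 degrees); stops just past the first and last. Starts in the third (1.257) or fourth (1.885), as drawn. The click spring resists with up to 0.06 N m until half way, then pulls it on to the next setting (within 0.05 rad); let go before half way, it falls back.
- dial_top (a point): Centre of the dial's top face, on its upright axis, 97 mm above the bench. The dial is a black rubber-covered knurled cylinder, 40 mm in diameter, its upright wall from 1 to 22 mm above the deck and flat top. The rubber is grippy (friction 0.9 to 1.3). Rubbing along the rim turns it by the distance over 20 mm: one click is 12.6 mm of rim travel.
- dial_mark (a point): Outer end of the white pointer line on the dial, on the top face's edge, 20 mm from the axis; it turns with the dial. Black dots on the deck around the dial mark the settings, growing clockwise.
- power_switch (a joint): Tilt of the red rocker, rad: 0 off (far half, +x of the sealer, stands up), 0.349 on (far half level). It snaps over by itself past half way; about 3 N on its raised end does it.
- switch_on_end (a point): Middle of the upper edge of the rocker's far (+x) end, marked by a white bar: the end to press. The rocker is 32 mm long along the sealer's x and 22 mm wide; off, this end is 11.5 mm above the deck and 15 mm from the rocker's middle; on, 6 mm above the deck. The bezel around it, 40 x 28 mm, is 2.5 mm high.
- sealer_arm (a joint): Sealing arm, rad: 0 sprung up (17 degrees above level), growing as it is pressed down to 0.33.
- sealer_handle (a point): Top of the black upright handle (30 mm diameter) at the free end of the sealing arm, about 302 mm left (+y) of the sealer's origin and 205 mm above the bench when up.
- parcel: Small cardboard parcel, 100 by 140 by 50 mm (x, y, z), loose, to the right of the control head. Origin: centre of its underside.
- tape_roll: Roll of brown packing tape lying flat, 100 mm outside and 76 mm inside diameter, 48 mm high, loose, behind the sealer. Origin: centre of its underside.
- cutter: Yellow safety cutter lying flat, 26 by 140 by 17 mm (x, y, z), loose, behind the sealer. Origin: centre of its underside.

How it is judged:
By the outcome, as a careful person would: the job done as asked, in the order asked, and still so for the second after the job is handed in, with the robot touching nothing.
It also fails if it takes over 40 s, if anything falls off the work surface, if the arm or the gripper's body presses on something with over 40 N, if the wrist force passes 120 N, or if a joint passes its speed limit or range.

## Robot

A 6-joint arm with a two-finger parallel gripper is mounted at the origin on the work surface. World frame = base frame: x ahead of the robot, y to its left, z up, the work surface at z = 0. Lengths are in mm, angles in degrees, forces in N, time in s.
With the tool pointing down it reaches from about 425 to 950 mm from the base axis. Payload 3.5 kg.
Tool frame: the origin (TCP) lies at the very end of the fingers, on their centre line; the grasp point (between the pads) lies env.grip_point_offset behind it (env.grip_point_offset is the distance from the TCP to the grasp point, in mm); z points along the fingers, y is the line along which they close (so a half turn about z gives the same grasp; the last joint's range is limited). The gripper opens to 85 mm and grips with 20 to 120 N. Pads are 22 mm wide; open, the fingers measure 114 mm over their backs; the gripper's body (76 mm by 85 mm) begins 54 mm behind the grasp point. The pads swing forward as they close: fully open they stand 13 mm farther back than shut.
Start: joints at [64.916, 16.404, 90.338, -0, 73.258, -8.594], TCP at [191.558, 647.234, 231.325] pointing down, gripper open.
Joint ranges: [-158.93, 158.93], [-51.34, 127.21], [12.03, 142.37], [-87.48, 267.48], [13.55, 161.25], [-162.69, 162.69]. Speed limits (degrees/s): [159.86, 159.86, 180, 180, 180, 180].

## Interface

Orientations are given as [roll, pitch, yaw] about the fixed x, y, z axes, in that order (R = Rz(yaw) Ry(pitch) Rx(roll)).
In Python, from cell import env, optics, job gives the robot as it stands.
- The arm moves only by the tool arm_command, never from a script. Its argument "motion" is one flat list of numbers, 5 for each row, row after row: the closure, from -1 (fully open) to 1 (shut), then the shift along the tool's x, y, z in mm, then the turn about the tool's z in rad. In form: [jaw, x, y, z, turn, jaw, x, y, z, turn, ...]. A call has exactly 5 rows; each row is the pose to reach, as a shift and turn from the pose commanded when the call began, along the tool's axes at that moment; what a row does not reach only later rows make up. A row lasts 1/8 s, in which the tool goes at most 62.5 mm and 10.7 degrees, less where a joint would pass 70% of its speed; a pose out of reach is approached as far as the arm can. A call with a gripper value outside its range is refused whole. The fingers move at their own pace and stop on an object; "newtons" is the grip in N (left out, the last holds). Time passes only in rows, so rows that repeat a pose let the fingers close, or fill a call up. It gives the time, the measured TCP pose, the force, the opening and the grip force at its end, in the units of the state.
- env.sense(): the state, without advancing time (a new reading comes with each control period).
- optics.snapshot(name): name is "scene" or "top" or "wrist"; returns a dict with "color" (480x640x3 uint8, red, green, blue), "K" (3x3 intrinsics, pixels), "rvec" (rotation vector, rad) and "tvec" (3), from world to camera coordinates, as OpenCV has them. Camera axes: x right, y down, z forward; pixel columns grow to the right and rows downward; lengths in mm; the calibration is good to about 2 mm. A picture is of the moment at which its call begins. There is no depth.
- job.sign_off(): hands the job in; it is judged then, once.
The state is a dict: "t": time; "joints": joint angles; "qd": joint speeds; "joint_efforts": joint torques, N m; "tcp_pos": TCP position; "eef_rot": TCP orientation; "force": force on the tool from outside, world axes, zero at the start; "wrist_torque": the same for the moment, N m; "gripper_width": finger opening in mm; "grip_force": force on a finger pad.
Only numpy, scipy, OpenCV 4.12 (cv2) and the standard library are available. Lean on these libraries where they do the work, as an engineer would, in place of code of your own. Each camera call takes 0.05 s, during which the arm holds its last target. There are 200 camera calls.

## Working session

There is one attempt and no reset: what is moved stays moved. The work goes in short steps, Python scripts to look and compute and a tool call to move; the robot and the scene stay as the last step left them, time stands still between calls to the robot, and variables do not carry over. Pictures are saved under pics/ and viewed, at most 10 in all, crops included, and the job is handed in when it is done.

Besides the shell and the picture viewer there is one more tool, called after ">>>" by a JSON object that holds its "fn" and its "kwargs", one argument or row to a line. arm_command: Moves the arm, as the interface text tells. Its arguments: {"type":"object","properties":{"motion":{"type":"array","items":{"type":"number"}},"newtons":{"type":"number"}},"required":["motion"]}

```bash
mkdir -p pics; ls; python3 - <<'E'
from cell import env, optics, job
import cv2
s=env.sense();print({k:s[k] for k in('t','tcp_pos','eef_rot','force','gripper_width')},env.grip_point_offset)
for n in('scene','top','wrist'):
    d=optics.snapshot(n);cv2.imwrite(f'pics/{n}0.png',d['color'][:,:,::-1]);print(n,d['K'].tolist(),d['rvec'],d['tvec'])
E
```

```text
pics
{'t': 0.0, 'tcp_pos': array([191.27379747, 646.64567535, 229.92703396]), 'eef_rot': array([-1.79864196e+02, -2.12006922e-02,  1.63512249e+02]), 'force': array([ 0.24738149, -0.61510757,  0.23792585]), 'gripper_width': 85.49747505611383} 18.700000000000003
scene [[439.14622009384175, 0.0, 318.1315615076599], [0.0, 439.14622009384175, 241.70319417823487], [0.0, 0.0, 1.0]] [ 1.13393406  2.56311673 -0.78961211] [ 352.98830384 -259.40209048 1304.63466398]
top [[611.0231026283132, 0.0, 321.8495496073113], [0.0, 611.0231026283132, 236.9569473848529], [0.0, 0.0, 1.0]] [ 2.17613287 -2.03028971  0.21230365] [-4.45320972e-01  5.60253100e+02  1.05448508e+03]
wrist [[417.49407359062735, 0.0, 316.5816621927356], [0.0, 417.49407359062735, 230.01931966308086], [0.0, 0.0, 1.0]] [-2.32291566 -1.73506655 -0.24997359] [-673.88984363  -35.58520777  378.64881292]
```

View pics/top0.png

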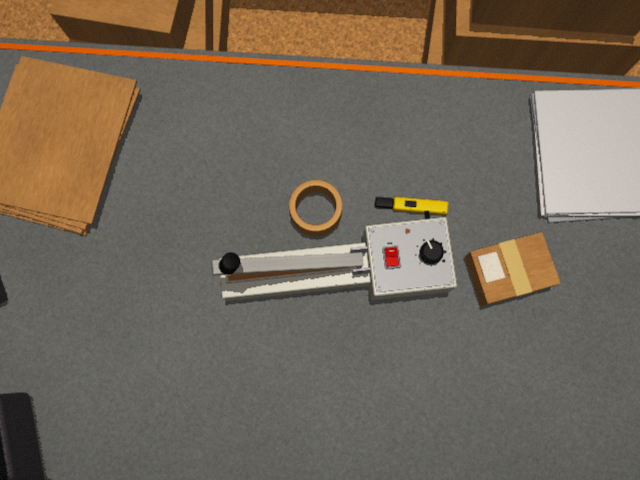

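View pics/scene0.png

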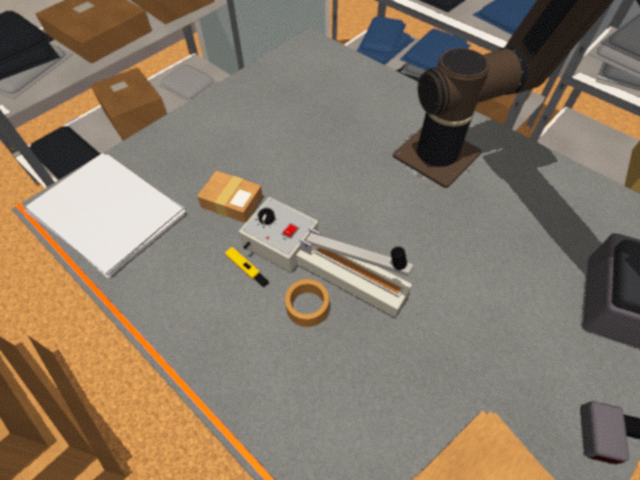

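Top view: dial at about (431,252), rocker at (392,258), lamp at (407,231), handle at (230,263). The parcel is to the right, with the tape roll and cutter behind. Next I measure on planes and zoom in.

```bash
cat > h.py <<'E'
import numpy as np, cv2
from cell import env, optics, job
def ray(d,uv,z):
    R=cv2.Rodrigues(np.array(d['rvec']))[0];C=-R.T@np.array(d['tvec']).ravel()
    v=R.T@np.linalg.inv(d['K'])@np.array([uv[0],uv[1],1.]);return C+v*(z-C[2])/v[2]
def proj(d,p): return cv2.projectPoints(np.array([p],float),np.array(d['rvec']),np.array(d['tvec']),d['K'],None)[0].ravel()
def blobs(m,amin=5):
    n,l,st,c=cv2.connectedComponentsWithStats(m.astype(np.uint8));return [(st[i,4],c[i],st[i,:4]) for i in range(1,n) if st[i,4]>=amin]
E
python3 - <<'E'
from h import *
d=optics.snapshot('top');im=d['color'].astype(int);r,g,b=im[...,0],im[...,1],im[...,2]
for a,c,s in blobs((r>150)&(g<70)&(b<70)):
    if c[1]>100:print('red',a,c,s,ray(d,c,83))
m=(im.max(2)<50);m[:225]=0;m[280:]=0
for a,c,s in blobs(m,100):print('blk',a,c,s,ray(d,c,97))
cream=(r>190)&(g>180)&(b>150)
for n,uv,z in[('dial',(431,252),97),('sw',(392,257.5),81),('lamp',(407,231),81),('hand',(230,263),205),('TL',(367,226),75),('TR',(448,220),75),('BR',(454,286),75),('BL',(373,294),75)]:print(n,ray(d,uv,z).round(1))
c=d['color'][205:305,355:465,::-1];cv2.imwrite('pics/crop.png',cv2.resize(c,(770,700)[:2] if 0 else (660,600),interpolation=cv2.INTER_CUBIC))
E
```

```text
red 194 [391.43814433 257.26804124] [385 248  14  19] [525.71337161 -87.60156655  83.        ]
blk 405 [431.3654321  252.44444444] [420 240  26  24] [ 536.4625319  -155.51557609   97.        ]
blk 341 [229.09384164 263.11730205] [219 253  21  21] [493.16531073 195.97725343  97.        ]
dial [ 537.2 -154.9   97. ]
sw [525.7 -88.8  81. ]
lamp [ 575.8 -113.4   81. ]
hand [476.2 176.3 205. ]
TL [581.4 -41.8  75. ]
TR [ 602.6 -187.2   75. ]
BR [ 483.3 -200.9   75. ]
BL [459.3 -59.   75. ]
```

View pics/crop.png

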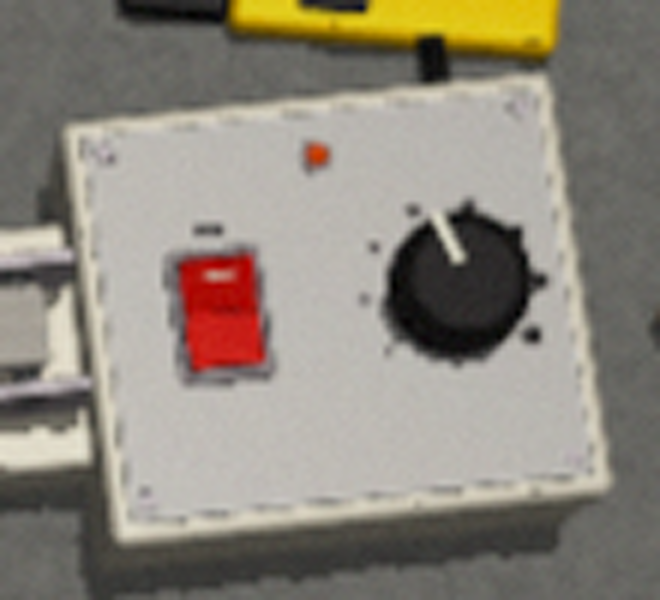

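The crop shows the dots around the dial. The pointer is at about (437,213), in line with the fourth dot (413,210) around ring centre (453,290), so the dial starts at 1.885 and the target is the fifth dot, 2.513. The rocker is off, with its white bar at (219,274). The sealer's yaw is about 9°. I'll go there by a raised, bulged path, closing the fingers on the way.

>>> {"fn": "arm_command", "kwargs": {
  "motion": [1,-50,-30,-40,-0.1,1,-100,-60,-80,-0.2,1,-150,-90,-80,-0.3,1,-200,-120,-80,-0.4,1,-250,-155,-80,-0.45],
  "newtons": 40
}}

```text
t: 0.82
tcp_pos: [385.7, 429.4, 311.6]
eef_rot: [180.0, 0.0, -170.6]
force: [0.5, 1.3, -0.1]
gripper_width: -0.1
grip_force: 0.0
```

>>> {"fn": "arm_command", "kwargs": {
  "motion": [1,-25,-60,0,0,1,-35,-120,0,0,1,-45,-180,0,0,1,-55,-240,0,0,1,-55,-300,0,0]
}}

```text
t: 1.45
tcp_pos: [487.7, 141.7, 311.2]
eef_rot: [-180.0, 0.0, -170.7]
force: [0.7, 0.1, -0.1]
gripper_width: 0.1
grip_force: 0.0
```

>>> {"fn": "arm_command", "kwargs": {
  "motion": [1,10,-60,0,0,1,20,-120,0,0,1,25,-180,10,0,1,30,-240,40,0,1,30,-250,60,0]
}}

```text
t: 2.08
tcp_pos: [497.7, -110.8, 250.3]
eef_rot: [-180.0, -0.0, -170.9]
force: [-0.0, -0.1, -0.0]
gripper_width: -0.1
grip_force: 0.0
```

```bash
python3 - <<'E'
from h import *
s=env.sense();print(s['t'],s['tcp_pos'],s['eef_rot'],s['joints'],s['force'])
d=optics.snapshot('wrist');cv2.imwrite('pics/wrist1.png',d['color'][:,:,::-1]);np.savez('w1.npz',**d)
R=cv2.Rodrigues(np.array(d['rvec']))[0];print('cam',-R.T@np.array(d['tvec']).ravel(),'tcp px',proj(d,s['tcp_pos']))
for n,p in[('dial',(536,-155,97)),('sw',(525.7,-88.6,81))]:print(n,proj(d,p))
E
```

```text
2.075 [ 497.70554838 -110.84450644  250.26579011] [-1.79984419e+02 -2.92185134e-02 -1.70945411e+02] [-2.39541797e+01 -5.62385020e+00  1.12044898e+02 -3.02134831e-02
  7.35949685e+01 -1.23000236e+02] [-0.04056161 -0.1241484  -0.00890513]
cam [ 425.31597309 -122.29516672  392.37233366] tcp px [316.05406201 309.37454953]
dial [249.88853831 251.23251939]
sw [338.48174391 244.74915049]
```

View pics/wrist1.png

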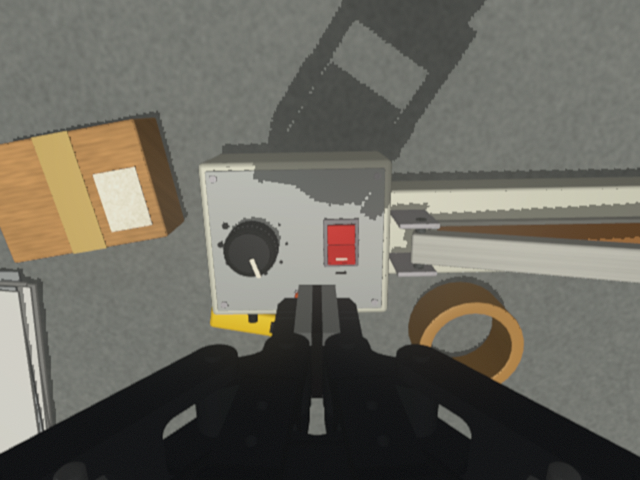

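Wrist view: dial top at about (250,248), pointer tip near (259,276), rocker at (341,244), fingertips near (317,290), with nothing nearby except the cutter beyond the head. Next I refine positions and check the fingertip shape.

```bash
python3 - <<'E'
from h import *
d=dict(np.load('w1.npz'));im=d['color'].astype(int);r,g,b=im[...,0],im[...,1],im[...,2]
P={}
m=(r>110)&(g<80)&(b<80)
for a,c,s in blobs(m,150):
    print('red',a,c,s); q=cv2.boxPoints(cv2.minAreaRect(np.argwhere(m)[:,::-1][(abs(np.argwhere(m)[:,::-1]-c)<40).all(1)].astype(np.float32)));print(q.round(1).tolist(),[ray(d,x,81).round(1).tolist() for x in q])
w=(r>200)&(g>195)&(b>180)
for a,c,s in blobs(w,8):
    if 200<c[0]<390 and 160<c[1]<310:print('white',a,c,s,ray(d,c,86.5),ray(d,c,97))
k=(im.max(2)<75);k[:205]=0;k[285:]=0;k[:,:200]=0;k[:,300:]=0
for a,c,s in blobs(k,5):print('blk',a,c,s,ray(d,c,75 if a<100 else 97))
c=d['color'][200:320,200:360,::-1];cv2.imwrite('pics/c1.png',cv2.resize(c,(800,600),interpolation=cv2.INTER_NEAREST))
E
```

```text
red 1021 [340.94123408 243.5582762 ] [328 224  28  41]
[[326.8999938964844, 224.60000610351562], [354.0, 223.8000030517578], [355.1000061035156, 263.70001220703125], [328.0, 264.5]] [[510.9, -100.3, 81.0], [507.0, -79.7, 81.0], [539.3, -72.8, 81.0], [543.3, -94.0, 81.0]]
white 370 [213.86216216 197.03243243] [201 167  54 110] [ 501.53191451 -187.53410378   86.5       ] [ 498.91557005 -185.29457845   97.        ]
white 68 [384.97058824 230.27941176] [383 209   4  42] [506.86301269 -56.10040544  86.5       ] [504.06366204 -58.37274235  97.        ]
white 21 [384. 263.] [384 253   1  21] [533.170597   -51.42167414  86.5       ] [529.46815834 -53.85462276  97.        ]
white 61 [254.91803279 268.6557377 ] [251 260   9  18] [ 553.73398942 -150.63207593   86.5       ] [ 549.32564966 -149.65932516   97.        ]
white 10 [213.  282.5] [213 278   1  10] [ 570.66527452 -182.11756905   86.5       ] [ 565.6757168  -180.06398278   97.        ]
blk 2255 [250.5308204  247.22394678] [219 221  60  55] [ 532.77058234 -154.88251706   97.        ]
blk 17 [224.88235294 225.58823529] [223 224   5   4] [ 525.99620293 -179.36106173   75.        ]
```

View pics/c1.png

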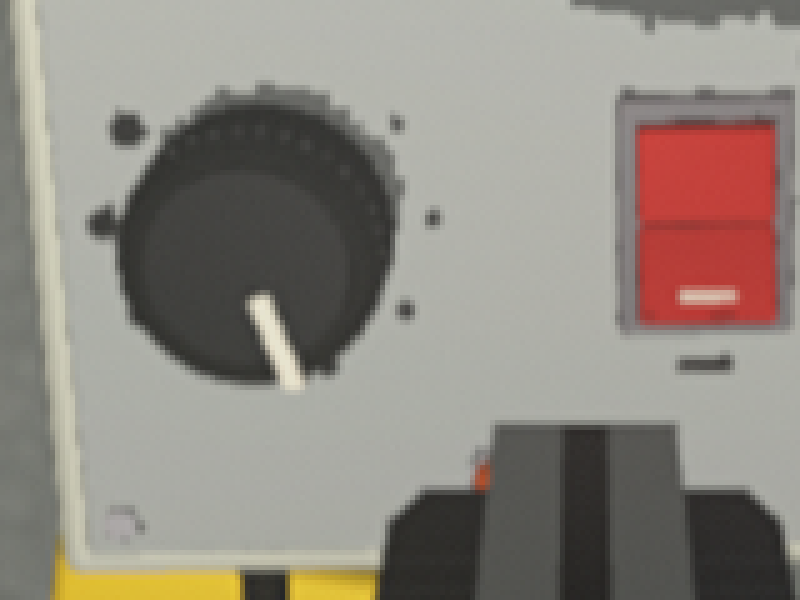

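```bash
python3 - <<'E'
from h import *
d=dict(np.load('w1.npz'));T=np.array([497.7,-110.84,250.27]);ex=np.array([.988,.156,0]);ey=np.array([-.156,.988,0])
for h in(0,5,10,15,20,25,30):print(h,[proj(d,T-11*ex+y*ey+[0,0,h]).round(0).tolist() for y in(-15,-6,6)])
for n,p in(('dial',(535.5,-155,0)),('sw',(525.4,-87.7,0))):
    v=np.array(p)-T;print(n,'toolx',-v@ex,'tooly',v@ey)
E
```

```text
0 [[275.0, 282.0], [300.0, 282.0], [332.0, 282.0]]
5 [[274.0, 288.0], [299.0, 288.0], [333.0, 288.0]]
10 [[273.0, 294.0], [299.0, 294.0], [333.0, 294.0]]
15 [[271.0, 300.0], [298.0, 301.0], [334.0, 301.0]]
20 [[270.0, 307.0], [297.0, 307.0], [335.0, 307.0]]
25 [[268.0, 315.0], [297.0, 315.0], [335.0, 315.0]]
30 [[266.0, 323.0], [296.0, 323.0], [336.0, 323.0]]
dial toolx -30.45744000000001 tooly -49.52688
sw toolx -30.977439999999987 tooly 18.541120000000003
```

>>> {"fn": "arm_command", "kwargs": {
  "motion": [1,-25,9,30,0,1,-51,18.5,70,0,1,-51,18.5,110,0,1,-51,18.5,145,0,1,-51,18.5,150,0]
}}

```text
t: 2.75
tcp_pos: [543.5, -79.9, 98.7]
eef_rot: [179.8, -0.3, -170.7]
force: [0.8, -0.4, 0.2]
gripper_width: -0.3
grip_force: 0.0
```

>>> {"fn": "arm_command", "kwargs": {
  "motion": [1,0,0,6,0,1,0,0,11,0,1,0,0,14,0,1,0,0,17,0,1,0,0,18,0]
}}

```text
t: 3.38
tcp_pos: [546.6, -81.5, 84.3]
eef_rot: [-179.9, 0.2, -170.7]
force: [1.3, 0.6, 1.8]
gripper_width: 0.0
grip_force: 0.7
```

>>> {"fn": "arm_command", "kwargs": {
  "motion": [1,0,0,1,0,1,0,0,2,0,1,0,0,2,0,1,0,0,3,0,1,0,0,3,0]
}}

```text
t: 4.0
tcp_pos: [545.2, -81.3, 81.0]
eef_rot: [180.0, -0.1, -170.7]
force: [-3.0, 1.7, 6.8]
gripper_width: 0.1
grip_force: 2.7
```

>>> {"fn": "arm_command", "kwargs": {
  "motion": [1,0,0,-25,0,1,0,0,-60,0,1,8,-50,-60,0,1,14,-105,-60,0,1,14,-107,-60,0]
}}

```text
t: 4.62
tcp_pos: [549.1, -192.4, 140.5]
eef_rot: [-179.9, 0.0, -170.9]
force: [0.3, 0.2, 0.5]
gripper_width: -0.5
grip_force: 0.0
```

```bash
python3 - <<'E'
from h import *
s=env.sense();print(s['t'],s['tcp_pos'],s['eef_rot'],s['force'])
d=optics.snapshot('wrist');np.savez('w2.npz',**d);print('dial',proj(d,(535.5,-155,97)),proj(d,s['tcp_pos']))
cv2.imwrite('pics/w2.png',d['color'][:,:,::-1])
E
```

```text
4.625 [ 549.05208648 -192.35659249  140.4921068 ] [-1.79936373e+02  4.13738708e-02 -1.70947547e+02] [0.28763091 0.22952424 0.52541411]
dial [399.02147568 251.85430689] [316.04312256 309.4998479 ]
```

View pics/w2.png

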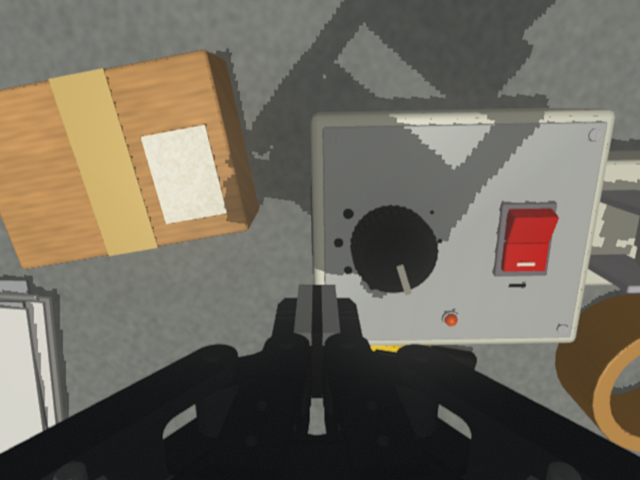

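The rocker now has its near half up, at (530,222), so it is on. The dial top is at about (394,249) with its pointer unchanged, and nothing has been disturbed. Next I descend beside the dial and touch its wall.

>>> {"fn": "arm_command", "kwargs": {
  "motion": [1,2.5,0,30,0,1,2.5,0,53,0,1,2.5,3,53,0,1,2.5,6,53,0,1,2.5,8,53,0]
}}

```text
t: 5.3
tcp_pos: [546.6, -185.9, 88.2]
eef_rot: [-179.2, 0.2, -170.5]
force: [1.8, -17.7, -4.9]
gripper_width: -0.0
grip_force: 7.2
```

>>> {"fn": "arm_command", "kwargs": {
  "motion": [1,0,0.5,0,0,1,0,1,0,0,1,0,1.5,0,0,1,0,2,0,0,1,0,2.5,0,0]
}}

```text
t: 5.92
tcp_pos: [546.7, -185.7, 88.4]
eef_rot: [-179.0, 0.2, -170.5]
force: [3.7, -21.7, -6.5]
gripper_width: 0.1
grip_force: 8.6
```

>>> {"fn": "arm_command", "kwargs": {
  "motion": [1,2.6,0,0,0,1,5.2,0,0,0,1,7.8,0,0,0,1,10.4,0,0,0,1,13,0,0,0]
}}

```text
t: 6.55
tcp_pos: [535.8, -182.9, 90.5]
eef_rot: [-179.5, 0.5, -170.7]
force: [4.8, -4.2, 3.2]
gripper_width: -0.2
grip_force: 5.6
```

>>> {"fn": "arm_command", "kwargs": {
  "motion": [1,0,0,0,0,1,0,0,0,0,1,0,-6,0,0,1,0,-12,0,0,1,0,-14,-40,0]
}}

```text
t: 7.18
tcp_pos: [531.3, -192.7, 123.6]
eef_rot: [179.6, -0.4, -170.6]
force: [0.0, -0.2, -0.1]
gripper_width: 0.2
grip_force: 0.0
```

```bash
python3 - <<'E'
from h import *
s=env.sense();print(s['t'],s['tcp_pos'],s['force'])
d=optics.snapshot('wrist');cv2.imwrite('pics/w3.png',d['color'][:,:,::-1]);np.savez('w3.npz',**d)
E
```

```text
7.175 [ 531.33464065 -192.67898805  123.56049141] [ 0.02536861 -0.2321394  -0.0683594 ]
```

View pics/w3.png

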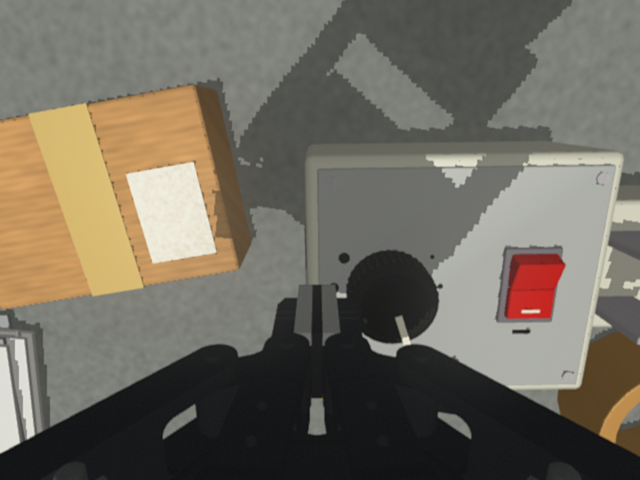

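The pointer is still at the old setting, from (398,317) to (409,343), so it slipped. The force at the start suggests the wider dark part of the finger caught the dial's top edge. I'll go lower so the finger's flat back bears on the wall.

>>> {"fn": "arm_command", "kwargs": {
  "motion": [1,-8,-5,0,0,1,-14.5,-5,20,0,1,-14.5,-5,40,0,1,-14.5,-5,45,0,1,-14.5,-5,45,0]
}}

```text
t: 7.85
tcp_pos: [548.6, -197.3, 81.1]
eef_rot: [179.9, -0.1, -170.7]
force: [0.1, -0.3, -0.1]
gripper_width: -0.3
grip_force: 0.0
```

>>> {"fn": "arm_command", "kwargs": {
  "motion": [1,0,1,0,0,1,0,2,0,0,1,0,3,0,0,1,0,4,0,0,1,0,5,0,0]
}}

```text
t: 8.48
tcp_pos: [548.5, -192.7, 82.4]
eef_rot: [-180.0, 0.0, -170.7]
force: [0.1, -0.4, -0.5]
gripper_width: 0.1
grip_force: 0.0
```

>>> {"fn": "arm_command", "kwargs": {
  "motion": [1,0,1,2,0,1,0,2,2,0,1,0,3,2,0,1,0,4,2,0,1,0,4,2,0]
}}

```text
t: 9.1
tcp_pos: [547.9, -188.8, 80.3]
eef_rot: [-180.0, -0.0, -170.7]
force: [-0.3, -0.1, 0.2]
gripper_width: 0.0
grip_force: 0.0
```

>>> {"fn": "arm_command", "kwargs": {
  "motion": [1,0,1,0,0,1,0,2,0,0,1,0,2.5,0,0,1,0,3,0,0,1,0,3,0,0]
}}

```text
t: 9.72
tcp_pos: [547.9, -188.0, 80.6]
eef_rot: [-179.7, 0.1, -170.7]
force: [0.9, -6.6, -2.3]
gripper_width: 0.1
grip_force: 3.4
```

>>> {"fn": "arm_command", "kwargs": {
  "motion": [1,0,1,0,0,1,0,1.5,0,0,1,0,1.5,0,0,1,2,1.5,0,0,1,4,1.5,0,0]
}}

```text
t: 10.35
tcp_pos: [545.0, -188.4, 80.9]
eef_rot: [-179.5, 0.3, -170.7]
force: [4.8, -8.2, -6.3]
gripper_width: -0.1
grip_force: 5.0
```

>>> {"fn": "arm_command", "kwargs": {
  "motion": [1,2,0,0,0,1,4,0,0,0,1,6,0,0,0,1,8,0,0,0,1,9,0,0,0]
}}

```text
t: 10.98
tcp_pos: [534.8, -189.5, 80.8]
eef_rot: [-179.6, 0.1, -170.7]
force: [0.8, -8.8, -2.6]
gripper_width: -0.0
grip_force: 4.4
```

The tangential force rose and then died away, as a click would. I'll back off and check.

>>> {"fn": "arm_command", "kwargs": {
  "motion": [1,0,-5,0,0,1,0,-12,0,0,1,0,-12,-35,0,1,0,-12,-70,0,1,20,-12,-100,0]
}}

```text
t: 11.6
tcp_pos: [517.2, -201.4, 181.9]
eef_rot: [-180.0, 0.1, -170.6]
force: [0.3, -0.3, 0.4]
gripper_width: 0.1
grip_force: 0.0
```

>>> {"fn": "arm_command", "kwargs": {
  "motion": [1,0,20,-30,0,1,-20,40,-60,0,1,-40,60,-60,0,1,-40,60,-60,0,1,-40,60,-60,0]
}}

```text
t: 12.22
tcp_pos: [545.8, -135.9, 239.6]
eef_rot: [180.0, -0.1, -170.7]
force: [-0.1, 0.0, 0.2]
gripper_width: 0.0
grip_force: 0.0
```

```bash
python3 - <<'E'
from h import *
s=env.sense();print(s['t'],s['tcp_pos'],s['force'])
d=optics.snapshot('wrist');u,v=proj(d,(534,-156,97)).astype(int);print(u,v)
c=d['color'][max(v-70,0):v+50,max(u-60,0):u+100,::-1];cv2.imwrite('pics/w4.png',cv2.resize(c,(800,600),interpolation=cv2.INTER_NEAREST))
E
```

```text
12.225 [ 545.77442704 -135.87030393  239.60982839] [-0.12470094  0.03616236  0.18202625]
290 194
```

View pics/w4.png

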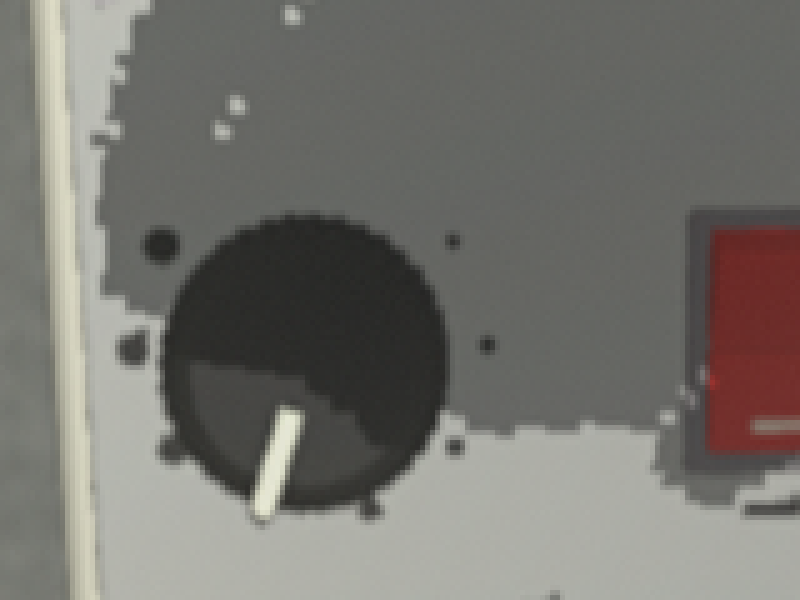

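The pointer tip has moved from (408,293) in the earlier wrist view to (262,515) in this crop. It turned about 36° clockwise and covers the fifth dot, with the fourth dot at (370,508) uncovered, so that is exactly one click. The earlier views show the rocker on, and the robot is touching nothing.

```bash
python3 -c "
from cell import job
print(job.sign_off())"
```

```text
the job is handed in; nothing more can be done
None
```

The sealer is switched on and the timer dial is up exactly one click, from the fourth to the fifth setting, handed in after about 12 s; the first rub slipped and left the dial where it was, so I did it again lower on the wall.

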